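# Lean the long board against the splash guard to dry

### The job

Take the longer of the two wooden boards out of the rack and lean it against the front of the low steel splash guard to dry: standing on its long edge on the bench, about 20 degrees back from upright, along the middle of the guard so that it does not stick out past either end. Lower it to the bench before letting go of it, and leave the shorter board standing in the rack.

Things in the scene. Friction and masses are not known exactly. Their poses are not given: they have to be found in the camera images.
- long_board_center (a point): Centre of the long board, to be moved: loose brown wood, flat, 160 x 300 x 16 mm, about 0.55 kg. Starts upright on a 300 mm edge in one of the rack's slots, this point 92 mm and its top edge 172 mm above the bench. Axes: x along the 160 mm side (up at the start), y along the 300 mm side, z through the thickness. Can be pinched across its thickness at the middle of the top edge, from above.
- short_board_center (a point): Centre of the short board, which stays: wood, 100 x 200 x 16 mm, a small hanging hole near one end, loose, upright on a 200 mm edge in the rack's other slot, top edge 112 mm above the bench. Axes as for the long board.
- board_rack: Fixed rack: wooden base 140 x 220 x 12 mm, two slots at x = -40 and +40 mm in its frame, 21 mm wide between steel pins that reach 66 mm above the bench. Origin on the bench under the middle of the base; z up, x across the slots, y along them. Boards come out straight up. A wall shelf hangs 0.76 m above the bench farther than 0.6 m ahead, left of the middle: keep the arm clear of it.
- splash_guard: Low steel guard fixed to the bench, 420 mm long, 100 mm high, 8 mm thick at the top. Origin on the bench at the foot of its front face, half-way along; x points into it (front face = plane x 0, towards the robot), y along it, z up. Its foot and braces are behind. A leaning long board rests on its top front edge and stands 50 mm above it; 35 mm between guard and board's foot gives 19 degrees.

How it is judged:
By the outcome, as a careful person would: the job done as asked, in the order asked, and still so for the second after the job is handed in, with the robot touching nothing.
It also fails if it takes over 35 s, if anything falls off the work surface, if the arm or the gripper's body presses on something with over 40 N, if the wrist force passes 120 N, or if a joint passes its speed limit or range.

### The arm

A 6-joint arm with a two-finger parallel gripper is mounted at the origin on a cart in front of the work surface, level with it; the furniture and walls round the work are solid. World frame = base frame: x ahead of the robot, y to its left, z up, the work surface at z = 0. Lengths are in m, angles in rad, forces in N, time in s.
With the tool pointing down it reaches from about 0.425 to 0.95 m from the base axis. Payload 3.5 kg.
Tool frame: the origin (TCP) lies midway between the tips of the shut fingers; the grasp point (between the pads) lies 19 mm behind it (hold_point_z is the distance from the TCP to the grasp point, in m); z points along the fingers, y is the line along which they close (so a half turn about z gives the same grasp; the last joint's range is limited). The gripper opens to 85 mm and grips with 20 to 120 N. Pads are 22 mm wide; open, the fingers measure 114 mm over their backs; the gripper's body (76 mm by 85 mm) begins 54 mm behind the grasp point. The pads swing forward as they close: fully open they stand 13 mm farther back than shut.
Start: joints at [1.118, 0.286, 1.577, -0, 1.279, -0.15], TCP at [0.201, 0.644, 0.204] pointing down, gripper open.
Joint ranges: [-2.77, 2.77], [-0.9, 2.22], [0.21, 2.48], [-1.53, 4.67], [0.24, 2.81], [-2.84, 2.84]. Speed limits (rad/s): [2.79, 2.79, 3.14, 3.14, 3.14, 3.14].

### API

Orientations are given as [roll, pitch, yaw] about the fixed x, y, z axes, in that order (R = Rz(yaw) Ry(pitch) Rx(roll)).
In Python, from plant import movep, line_to, movej, grip, hold, inverse_kinematics, state, capture, get_calibration, Unreachable, job_done, silhouettes, landmark_of, hold_point_z gives the robot as it stands. Calls block until the motion is done:
- movep(position, orientation): joint-space move of the TCP to a pose.
- line_to(position, ori=None, feed=0.15, threshold=None): straight line of the TCP; ori=None keeps the orientation; feed is the mean speed in m/s. With threshold (N) it stops when the force on the tool has changed by that much, and returns True; else False.
- movej(angles): joint-space move.
- grip(opening, f_grip=None): opening from 0.0 (shut) to 1.0 (fully open); f_grip is the grip in N (None keeps the last); returns when the fingers have stopped.
- hold(seconds).
- inverse_kinematics(position, orientation): joint angles nearest the present ones, or None.
- state(): the state.
- capture(name): name is "scene" or "side" or "wrist"; returns the picture (384x512x3 uint8, blue, green, red); there is no depth.
- get_calibration(name): a dict with "fx", "fy", "cx", "cy" (pixels), "extrinsics" (4x4, takes a point from camera to world coordinates); the wrist camera has in their place "mount" (4x4, takes a point from camera to tool coordinates, whose origin is the TCP and whose axes are the flange's). Camera axes: x right, y down, z forward; pixel columns grow to the right and rows downward; lengths in m; the calibration is good to about 2 mm. A picture is of the moment at which its call begins: read the wrist's pose just before it. get_calibration takes no time and is no camera call.
A pose or a line that the arm cannot do raises Unreachable and nothing moves.
- job_done(): hands the job in; it is judged then, once.
Trained networks look in the newest picture that a camera, given by its name, has taken for a name from the list of things; names that differ only in an ending like _2 or _b are one class to them, and where a whole thing is asked for, a point or a joint stands for the part that bears it (a point fixed in the world has none). Each returns a list of dicts, best first, with "p" (0 to 1); they miss things now and then, are a little off and sometimes report something else, mostly with a low value. They report only what shows in the picture. A call takes as long as a camera call.
- silhouettes(camera, thing): "region" (384x512 bool, what is visible of it).
- landmark_of(camera, thing): "location" ([x, y, z] in m, in the coordinates of the camera as it stood for that picture, good to about 4 mm: a listed point, or the origin of a listed thing).
The state is a dict: "time_s": time; "joint_pos": joint angles; "dq": joint speeds; "effort": joint torques, N m; "eef_pos": TCP position; "ee_rot": TCP orientation; "force": force on the tool from outside, world axes, zero at the start; "ft_torque": the same for the moment, N m; "width": opening from 0.0 (shut) to 1.0 (fully open); "finger_force": force on a finger pad.
Only numpy, scipy, OpenCV 4.12 (cv2) and the standard library are available. Lean on these libraries where they do the work, as an engineer would, in place of code of your own. Each camera call takes 0.05 s, during which the arm holds its last target. There are 200 camera calls.

## Working session

There is one attempt and no reset: what is moved stays moved. The work goes in short steps, each a Python script; the robot and the scene stay as the last script left them, time stands still between calls to the robot, and variables do not carry over. Pictures are saved under pics/ and viewed, at most 10 in all, crops included, and the job is handed in when it is done.

```bash
mkdir -p pics; cat > h.py <<'E'
import numpy as np, cv2
from plant import *
from scipy.spatial.transform import Rotation as R
def T(cam):
    c=get_calibration(cam)
    if cam!='wrist': return c,np.array(c['extrinsics'])
    s=state(); M=np.eye(4); M[:3,3]=s['eef_pos']; M[:3,:3]=R.from_euler('xyz',s['ee_rot']).as_matrix()
    return c,M@np.array(c['mount'])
def marks(cam,things):
    c,X=T(cam); im=capture(cam)
    for t in things:
        for d in landmark_of(cam,t)[:2]:
            p=np.array(d['location']); w=X[:3,:3]@p+X[:3,3]
            print(cam,t,round(d['p'],2),w.round(4),'px',(c['fx']*p[0]/p[2]+c['cx']).round(),(c['fy']*p[1]/p[2]+c['cy']).round())
    return im
def line(cam,u,v,z):
    "pixel -> world at height z"
    c,X=T(cam); d=X[:3,:3]@np.array([(u-c['cx'])/c['fx'],(v-c['cy'])/c['fy'],1]); o=X[:3,3]
    return o+d*(z-o[2])/d[2]
E
python3 - <<'E'
from h import *
s=state(); print(s['eef_pos'],s['ee_rot'],hold_point_z)
th=['long_board_center','short_board_center','board_rack','splash_guard']
ims=[marks(c,th) for c in('scene','side','wrist')]
print(get_calibration('scene')['extrinsics'],get_calibration('side')['extrinsics'])
cv2.imwrite('pics/a.png',cv2.resize(ims[0],(800,600)));cv2.imwrite('pics/b.png',cv2.resize(ims[1],(800,600)))
E
```

```text
[0.20091875 0.64364207 0.20272309] [-3.13923828e+00 -3.51176980e-04  2.83884652e+00] 0.0187
scene long_board_center 0.78 [0.4084 0.2134 0.0955] px 213.0 124.0
scene short_board_center 0.64 [0.4898 0.2195 0.0635] px 243.0 130.0
scene board_rack 0.65 [0.4479 0.2211 0.0008] px 230.0 148.0
scene splash_guard 0.93 [ 0.5415 -0.2448  0.0053] px 287.0 285.0
side long_board_center 0.58 [0.4053 0.2088 0.0908] px 243.0 136.0
side short_board_center 0.59 [0.486  0.2234 0.064 ] px 273.0 145.0
side board_rack 0.82 [ 4.461e-01  2.234e-01 -1.000e-04] px 258.0 163.0
side splash_guard 0.79 [ 0.5366 -0.2473  0.0022] px 258.0 305.0
[[ 0.99492384 -0.0811203   0.05954871  0.44796608]
 [-0.09922738 -0.69235837  0.7146984  -0.64057859]
 [-0.0167475  -0.71697934 -0.69689321  0.67143349]
 [ 0.          0.          0.          1.        ]] [[ 0.98002299  0.13789582 -0.14331669  0.61541169]
 [ 0.19821385 -0.61809061  0.76070708 -0.72243192]
 [ 0.01631563 -0.77391778 -0.63307587  0.66460238]
 [ 0.          0.          0.          1.        ]]
```

View pics/a.png

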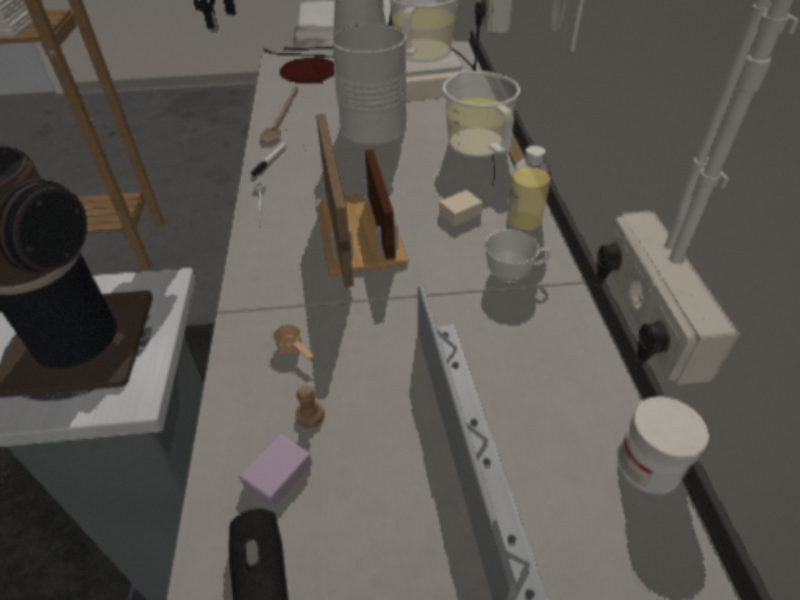

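View pics/b.png

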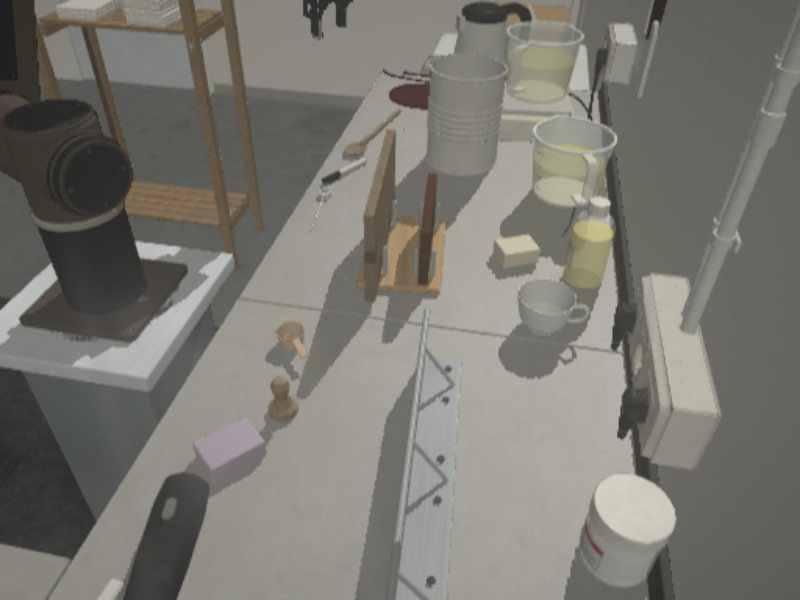

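The long board is the left, pale one at about (0.407, 0.211), and the guard runs along y at x≈0.54. The bench in front of the guard has a few small items, at (308,410) and (276,468) in picture a. Next I'll look from above.

```bash
python3 - <<'E'
from h import *
print(np.array(get_calibration('wrist')['mount']).round(3), get_calibration('wrist')['fx'])
for u,v in((308,420),(276,480),(265,520),(300,345)): print(line('scene',u*.64,v*.64,0.01).round(3))
for yaw in(1.57,-1.57):
    for p in([.43,.2,.42],[.41,.21,.133],[.5,-.245,.4]): print(yaw,inverse_kinematics(p,[np.pi,0,yaw]))
line_to([.2,.64,.4],feed=.4)
movep([.43,.2,.42],[np.pi,0,1.57 if abs((inverse_kinematics([.43,.2,.42],[np.pi,0,1.57]))[5])<2 else -1.57])
hold(.2)
im=marks('wrist',['long_board_center','short_board_center','board_rack'])
X=T('wrist')
for t in('long_board_center','board_rack'):
    for d in silhouettes('wrist',t)[:1]:
        m=d['region'].astype(np.uint8); print(t,d['p'],m.sum(),cv2.minAreaRect(cv2.findNonZero(m)))
cv2.imwrite('pics/c.png',cv2.resize(im,(800,600)));print(state()['time_s'],state()['joint_pos'],state()['ee_rot'])
E
```

```text
[[-0.001 -0.957 -0.291  0.075]
 [ 1.    -0.001 -0.001  0.   ]
 [ 0.001 -0.291  0.957 -0.17 ]
 [ 0.     0.     0.     1.   ]] 332.2236536045962
[ 0.359 -0.189  0.01 ]
[ 0.321 -0.273  0.01 ]
[ 0.311 -0.322  0.01 ]
[ 0.345 -0.055  0.01 ]
1.57 [ 2.20951270e-01 -2.48290336e-01  1.73634675e+00 -4.44089210e-16
  1.65353624e+00  2.21747597e-01]
1.57 [ 2.52528134e-01 -1.25909871e-01  2.15209575e+00 -4.44089210e-16
  1.11540678e+00  2.53324461e-01]
1.57 [-0.63783685 -0.0570466   1.60248822  0.          1.59615103 -0.63704053]
-1.57 None
-1.57 None
-1.57 [-6.37836852e-01 -5.70465959e-02  1.60248822e+00 -4.44089210e-16
  1.59615103e+00  2.50295947e+00]
wrist long_board_center 0.91 [0.4084 0.209  0.0892] px 240.0 139.0
wrist short_board_center 0.97 [0.4856 0.2243 0.0627] px 290.0 127.0
wrist board_rack 0.94 [0.4444 0.2238 0.0032] px 263.0 124.0
long_board_center 0.59 4067 ((237.37200927734375, 133.662109375), (239.75823974609375, 19.395645141601562), 83.2901611328125)
3.7 [ 2.21173915e-01 -2.48173122e-01  1.73627580e+00  4.02544843e-06
  1.65352809e+00  2.21752095e-01] [-3.14155459e+00  4.46884972e-06  1.57021848e+00]
```

View pics/c.png

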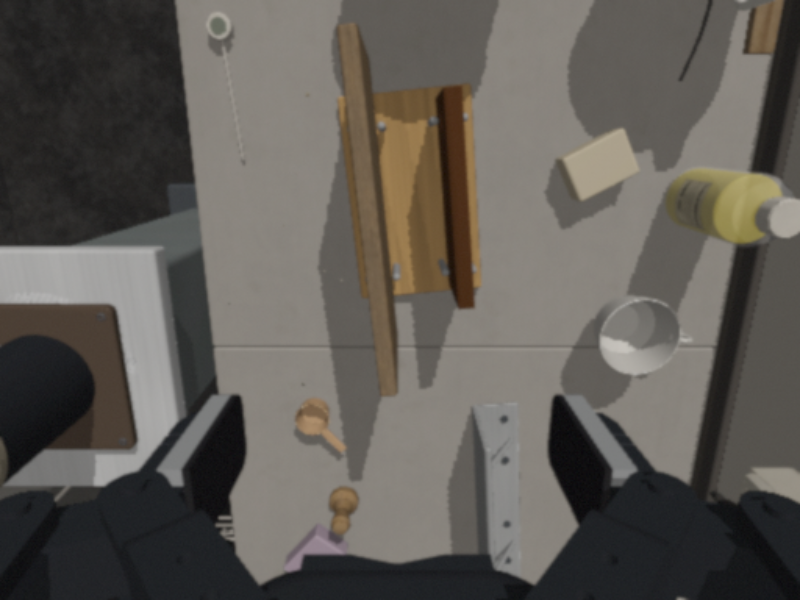

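The long board's top edge runs from (348,25) to (389,394) in this view, slightly yawed. The left end of the guard's top is near (474–520,405). I'll compute the board line and look at the guard from above.

```bash
python3 - <<'E'
from h import *
a=line('wrist',348.5*.64,25*.64,.172);b=line('wrist',389*.64,394*.64,.172)
print(a.round(4),b.round(4),np.linalg.norm(a-b),((a+b)/2).round(4),'yaw',np.arctan2(-(a-b)[0],(a-b)[1]))
movep([.46,-.22,.42],[np.pi,0,1.57]); hold(.2)
im=marks('wrist',['splash_guard'])
for d in silhouettes('wrist','splash_guard')[:1]:
    m=d['region'].astype(np.uint8); print(d['p'],m.sum(),cv2.minAreaRect(cv2.findNonZero(m)))
cv2.imwrite('pics/d.png',cv2.resize(im,(800,600)));print(state()['time_s'])
E
```

```text
[0.3945 0.3582 0.172 ] [0.4222 0.0633 0.172 ] 0.2961573618328634 [0.4084 0.2107 0.172 ] yaw 0.09337290354175108
wrist splash_guard 0.76 [ 0.5406 -0.2463  0.0014] px 299.0 153.0
0.66 8448 ((313.7138671875, 146.92990112304688), (276.12646484375, 37.36528778076172), 89.2970199584961)
5.6
```

View pics/d.png

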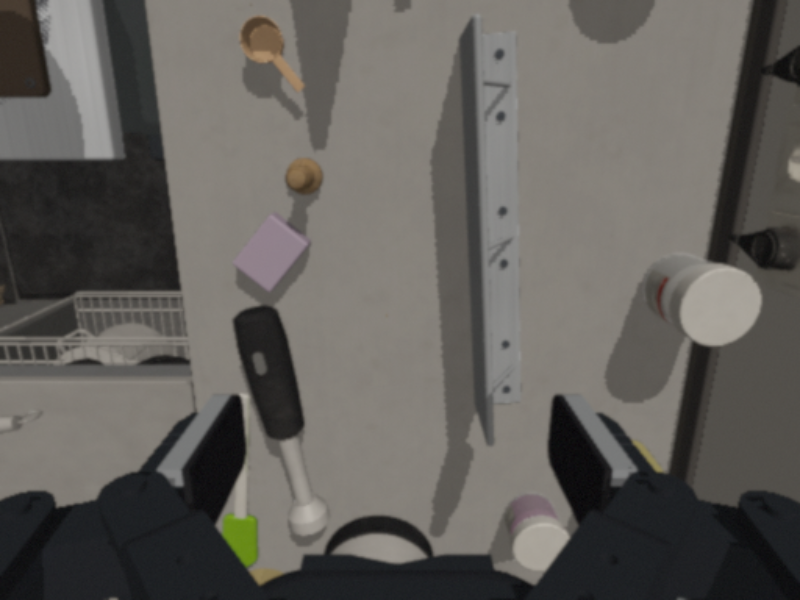

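Top-down, the guard's top strip runs from about (474,17) to (490,443). Nothing stands within about 100 mm of its front face, since the nearest items are at columns ≤ 320. I'll pick the board now and compute the guard line.

```bash
python3 - <<'E'
from h import *
for side,(p,q) in dict(front=((472,17),(487,443)),back=((480,17),(494,443))).items():
    a=line('wrist',p[0]*.64,p[1]*.64,.1);b=line('wrist',q[0]*.64,q[1]*.64,.1)
    print(side,a.round(4),b.round(4),np.linalg.norm(a-b).round(4),((a+b)/2).round(4),'yaw',np.arctan2(-(a-b)[0],(a-b)[1]))
o=[np.pi,0,np.pi/2+.093]; x,y=.4082,.2105
movep([x,y,.27],o)
line_to([x,y,.1383],feed=.15,threshold=15)
print(state()['eef_pos'],state()['force'])
grip(0,100); hold(.2); s=state(); print(s['width'],s['finger_force'],s['force'])
cv2.imwrite('pics/e.png',capture('scene')[40:240,120:400].repeat(2,0).repeat(2,1))
line_to([x,y,.30],feed=.15); s=state(); print(s['width'],s['force'],s['ft_torque'],s['time_s'],s['eef_pos'])
cv2.imwrite('pics/f.png',capture('side'))
E
```

```text
front [ 0.5231 -0.0412  0.1   ] [ 0.5564 -0.451   0.1   ] 0.4112 [ 0.5397 -0.2461  0.1   ] yaw 0.08100227088616971
back [ 0.5299 -0.0412  0.1   ] [ 0.5639 -0.451   0.1   ] 0.4113 [ 0.5469 -0.2461  0.1   ] yaw 0.08287066436531594
[0.40906768 0.21060458 0.13933237] [ 0.00863325 -0.44608418 -0.23635577]
0.14056519865686506 98.27660672319325 [-1.11917291 -0.36734309  4.53178442]
0.13769727047842625 [-0.12572101  0.52650132 -6.33414715] [0.00850064 0.03952785 0.01559538] 10.45 [0.40738019 0.2102918  0.29812114]
```

View pics/f.png

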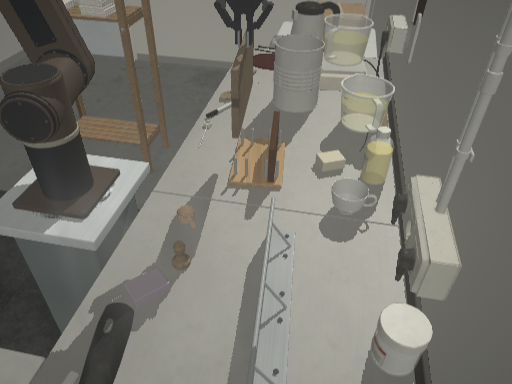

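The board is lifted clean and hangs level, and the short board is still in its slot. The width of 0.138 × 85 mm ≈ 12–16 mm and the weight of 6 N both fit. Next is carrying and placing.

```bash
cat >> h.py <<'E'
psi=.082; G=np.array([.540,-.246,0]); th=np.deg2rad(20)
u=np.array([np.cos(psi),np.sin(psi),0]); v=np.array([-np.sin(psi),np.cos(psi),0]); k=np.array([0,0,1.])
a=np.sin(th)*u+np.cos(th)*k; n=np.cos(th)*u-np.sin(th)*k
ORI=R.from_matrix(np.c_[v,n,-a]).as_euler('xyz')
d=.0142
TCP=G-.1*np.tan(th)*u+(.16-d-.0187)*a-.008*n
E
python3 - <<'E'
from h import *
print(TCP,ORI)
P=lambda du,dz: TCP+du*u+dz*k
movep(P(-.012,.15),ORI)
line_to(P(-.012,.012),feed=.12); hold(.2)
print(state()['eef_pos']-P(-.012,.012),state()['force'],state()['ee_rot']-ORI)
r=line_to(P(-.012,-.008),feed=.02,threshold=4); s=state(); print('down',r,s['eef_pos']-P(-.012,0),s['force'],s['time_s'])
cv2.imwrite('pics/g.png',capture('side')[150:].repeat(2,0)[:, :].repeat(1,1)); 
i=capture('side'); cv2.imwrite('pics/g.png',cv2.resize(i[120:384,150:400],(570,600)))
E
```

```text
[ 0.53955769 -0.24603635  0.12217109] [-2.79252680e+00 -2.22044605e-16  1.65279633e+00]
[ 0.00039835 -0.00025218  0.00086088] [ 0.34167161 -0.65139834 -7.36003624] [-1.28208100e-03  8.80699941e-04 -1.75949318e-05]
down True [7.01184833e-04 2.48460758e-04 9.66945345e-05] [3.13013176 0.38817139 5.42296504] 14.3833
```

View pics/g.png

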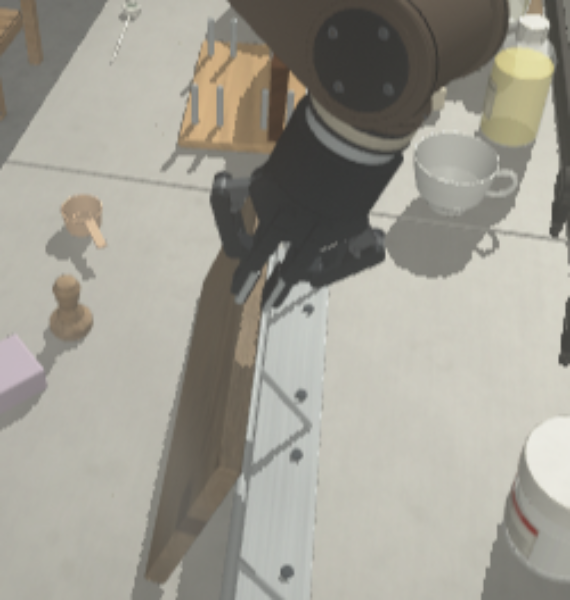

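The board's foot touched the bench at exactly the computed height, leaning and clear of the guard. Next I'll raise it slightly, close up to the guard and lower it again.

```bash
python3 - <<'E'
from h import *
P=lambda du,dz: TCP+du*u+dz*k
f=lambda t:(lambda s:print(t,((s['eef_pos']-TCP)@np.c_[u,v,k]).round(4),np.round(s['force'],1),s['time_s']))(state())
line_to(P(-.012,.003),feed=.05); hold(.2); f('up')
r=line_to(P(.008,.003),feed=.03,threshold=4); f(f'in {r}')
du=(state()['eef_pos']-TCP)@u-.001
line_to(P(du,.003),feed=.03); hold(.1); f('back')
r=line_to(P(du,-.008),feed=.02,threshold=5); f(f'down {r}')
im=capture('side'); c,X=T('side')
cv2.imwrite('pics/h.png',cv2.resize(im[120:384,150:400],(570,600)))
E
```

```text
up [-0.0128  0.0005  0.0016] [ 0.6  0.6 -7.5] 14.9583
in True [0.0028 0.0006 0.0011] [-1.6 -0.3 -4.1] 15.5167
back [0.0017 0.0003 0.0023] [-0.4  0.3 -5.7] 15.9
down True [ 0.0018  0.0001 -0.0001] [0.  0.1 5.8] 16.225
```

```bash
python3 - <<'E'
from h import *
grip(.42); hold(.2); s=state(); print(s['force'],s['width'],s['eef_pos']-TCP)
p=s['eef_pos']
line_to(p+.07*a,feed=.08); print(state()['force'])
line_to(p+.07*a+[-.05,0,.2],feed=.25); hold(.3); print(state()['time_s'],state()['force'])
ims=[marks(c,['long_board_center','short_board_center','splash_guard']) for c in('scene','side')]
print('want board centre',(TCP+(.08-(.16-d-.0187))*a).round(4))
cv2.imwrite('pics/i.png',cv2.resize(np.hstack([ims[0][60:,100:420],ims[1][60:,100:420]]),(800,405)))
E
```

```text
[ 0.46756746 -0.24301947  0.31860261] 0.4197724146206471 [ 0.00031606  0.00148465 -0.00374421]
[-0.6946712  -0.0168792  -0.60176888]
19.1333 [ 0.65542576 -0.12373996 -0.06716628]
scene long_board_center 0.61 [ 0.5257 -0.2462  0.0795] px 281.0 265.0
scene short_board_center 0.84 [0.4906 0.2187 0.0625] px 244.0 130.0
side long_board_center 0.88 [ 0.5245 -0.2487  0.0796] px 252.0 278.0
side short_board_center 0.83 [0.4883 0.2243 0.0648] px 274.0 145.0
side splash_guard 0.68 [ 0.5414 -0.249   0.002 ] px 260.0 306.0
want board centre [ 0.5235 -0.2474  0.0779]
```

View pics/i.png

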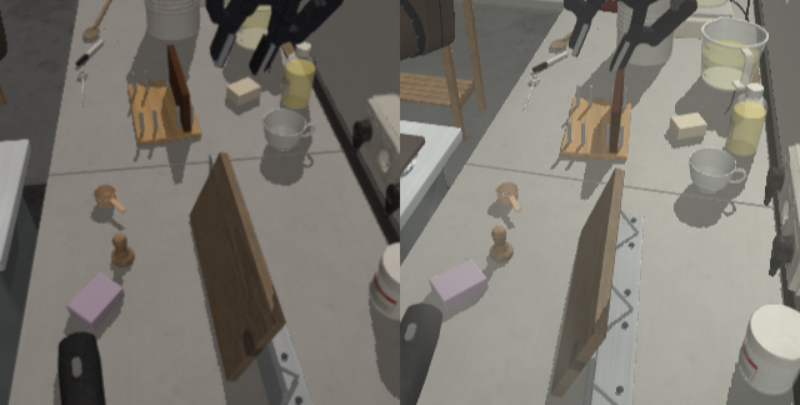

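The long board leans centred on the guard, with its centre within 2–3 mm of the target. The guard shows past the near end, the short board still stands in the rack, and the gripper is clear.

```bash
python3 -c "
from plant import *
print(job_done())"
```

```text
the job is handed in; nothing more can be done
None
```

The long board is leaning about 20° back against the middle of the splash guard with its foot on the bench, the short board is still in the rack, and I handed the job in about 19 s into the 35 s limit.

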